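# Set the filter turret of a photometer and take a reading

### The job

Take a reading on the small filter photometer: push the tabs of its filter turret round until the station with three dots has clicked in at the index mark, and push the open lid over the cuvette down shut. Then, and only then, press the round read key fully down and let it come up again. Do not lift or shift the cuvette or the things standing about.

Things in the scene. Friction and masses are not known exactly. Their poses are not given: they have to be found in the camera images.
- photometer: Pale bench photometer, fixed, 190 mm deep (x), 136 wide (y), 115 high; its front (-x) faces roughly to the robot. Origin: on the axis of its turret, at worktop height; x away from its front, y to its left, z up. The front deck, 45 mm high, reaches from x = -68 to +62 mm; the head behind it is 115 mm high.
- nose (a point): Middle of the lower front edge of the head's nose, at x = 17, z = 79 mm of the photometer. From here back to x = 122 mm, over the full width, the head covers the far part of the turret: the tabs pass beneath it, a finger does not. A tall analyser stands left of the photometer (world y > 0.32, x > 0.46), a centrifuge to its right (y < 0, x > 0.55).
- filter_turret (a joint): Angle of the black filter disc (rad) about the upright axis through the photometer's origin, positive counter-clockwise from above, no end stops. Five stations 1.257 apart are marked by 1 to 5 raised white dots near the rim, growing counter-clockwise. 0 (and any full turn): three dots at the index. Starts at any other station; either way round will do.
- turret_top (a point): Middle of the disc's top face: radius 50 mm, 57 mm above the worktop; a hub cap of radius 11 mm stands 4 mm above it. Midway between the dot marks (36 degrees to either side of each) stand five black finger tabs: upright radial fins 5 mm thick, from 43 to 59 mm from the axis, tops 16 mm above the disc.
- three_dots (a point): Point on the edge of the disc, 50.5 mm from its axis, in line with the three dots. A sprung ball detent pulls the disc into the nearest station: pushing a tab takes up to about 4 N until the disc is 36 degrees on; there it snaps over to the next station by itself, and it springs back if let go earlier.
- light_lid (a joint): Opening angle (rad) of the black light lid (44 x 46 x 6 mm) on the head, over the cuvette well; hinge along y at its far edge, at x = 117, y = 31, z = 118 mm of the photometer. 0 = shut flat (upper face at z = 121.5 mm), 1.3 = widest. It starts part open (0.35 to 0.6), stays where it is left, and goes down at 1 to 3 N when pushed from above.
- index (a point): Point on the photometer at the tip of the index, a small raised black wedge (6 mm high, 13 mm long) on the deck in the middle of the front, 50.5 mm in front of the turret axis and 57 mm above the worktop. When the station is set the point three_dots lies here.
- lid_edge (a point): Point on the upper face of the light lid, in its middle across, 2 mm from its free edge and 42 mm from its hinge.
- read_key (a joint): Travel of the round black read key (22 mm across) on top of the head's nose, right of the dark display, at x = 40, y = -44 mm of the photometer; 0 = up, its top then stands 7 mm above the head; 0.004 m = fully down. Springs back; fully down takes 4 N.
- read_key_top (a point): Centre of the top face of the read key.
- cuvette: Clear square cuvette, 12.2 x 12.2 x 35 mm, loose in its well in the head at x = 92, y = 31 mm of the photometer, its top 3 mm below the head's top. Origin: centre of its underside. To be left in the well.
- cup: White specimen cup with a white lid, 68 mm across, 72 high, loose; origin at the centre of its underside. To be left alone.
- dropper_bottle: Small dropper bottle, 33 mm across, 88 high, loose; origin at the centre of its underside. To be left alone.
- bench_timer: Flat digital timer with three keys, 64 x 70 x 19 mm, loose; origin at the centre of its underside. To be left alone.

How it is judged (in metres and radians):
On the way, in this order (a step that is already met when the one before it is completed fails the run):
1. the three-dot station has clicked in at the index and the lid is shut (horizontal distance between three_dots and index below 0.006 m and value of joint light_lid below 0.08 rad), for 0.1 s.
2. the read key is pressed down (value of joint read_key above 0.003 m), for 0.05 s.
At the end, for the whole second after the job is handed in: The three-dot station stands at the index within 6 mm at the disc's edge (about 7 degrees) and at rest, the lid is shut (under 0.08 rad), the read key is up again, the cuvette is in its well, and cup, bottle and timer are upright within 20 mm of where they stood (all of step 1 and velocity of joint filter_turret between -0.1 and 0.1 rad/s and value of joint read_key below 0.001 m and distance of cuvette from where it was at the start of the episode below 0.008 m and distance of each of cup, dropper_bottle, bench_timer from where it was at the start of the episode below 0.02 m and angle between each of cup, dropper_bottle's own z axis and vertical below 0.2 rad); the robot touches nothing.
It fails at once if the read key is pressed while the three-dot station is not at the index or the lid is not shut (value of joint read_key above 0.003 m and (horizontal distance between three_dots and index above 0.008 m or value of joint light_lid above 0.12 rad)).
It fails at once if the cuvette is lifted or shifted (distance of cuvette from where it was at the start of the episode above 0.008 m).
It fails at once if the cup is shifted, lifted or knocked over (distance of cup from where it was at the start of the episode above 0.02 m or angle between cup's own z axis and vertical above 0.3 rad).
It fails at once if the dropper bottle is shifted, lifted or knocked over (distance of dropper_bottle from where it was at the start of the episode above 0.02 m or angle between dropper_bottle's own z axis and vertical above 0.3 rad).
It fails at once if the timer is shifted or lifted (distance of bench_timer from where it was at the start of the episode above 0.02 m).
It also fails if it takes over 48 s, if anything falls off the work surface, if the arm or the gripper's body presses on something with over 40 N, if the wrist force passes 120 N, or if a joint passes its speed limit or range.

### The arm

A 6-joint arm with a two-finger parallel gripper is mounted at the origin on a cart in front of the work surface, level with it; the furniture and walls round the work are solid. World frame = base frame: x ahead of the robot, y to its left, z up, the work surface at z = 0. Lengths are in mm, angles in degrees, forces in N, time in s.
With the tool pointing down it reaches from about 350 to 975 mm from the base axis. Payload 7.1 kg.
Tool frame: the origin (TCP) lies on the centre line of the jaws, within the pads' length; the fingertips stand ctrl.finger_overhang ahead of it and the grasp point (between the pads) lies 3 mm ahead of it (ctrl.finger_overhang is the distance from the TCP to the fingertips, in mm); z points along the fingers, y is the line along which they close (so a half turn about z gives the same grasp; the last joint's range is limited). The gripper opens to 88 mm and grips with 3 to 60 N. Pads are 20 mm wide; open, the fingers measure 115 mm over their backs; the gripper's body (75 mm by 178 mm) begins 61 mm behind the grasp point.
Start: joints at [63.255, 24.242, 93.386, -0, 62.372, -1.089], TCP at [270.582, 563.374, 244.675] pointing down, gripper open.
Joint ranges: [-172.04, 172.04], [-51.8, 120.97], [4.93, 147.93], [-75.15, 255.16], [6.16, 154.13], [-145.62, 145.62]. Speed limits (degrees/s): [136.94, 136.94, 172.46, 180, 180, 180].

### API

Orientations are given as a 3x3 rotation matrix whose columns are the frame's x, y, z axes.
In Python, from plant import sensors, optics, ctrl gives the robot as it stands.
- The arm moves only by the tool servo_tool, never from a script. Its arguments are lists of equal length, an entry for each row: "travel": the shift along the tool's x, y, z in mm, a list of three; "twist": the turn, a rotation vector about the tool's x, y, z in rad, a list of three. In form: {"travel": [[x, y, z], ...], "twist": [[wx, wy, wz], ...]}. A call has 1 to 8 rows; each row shifts and turns the commanded pose from where the row before left it, along the tool's axes as they then stand; what a row does not reach is not made up. A row lasts 1/10 s, in which the tool goes at most 50 mm and 8.59 degrees, less where a joint would pass 70% of its speed; a pose out of reach is approached as far as the arm can. A call is refused whole if a number of a shift passes 50 or a number of a turn 0.15, either way. A call with a gripper value outside its range is refused whole. "hand" is the finger opening in mm, from 0 to 87.8, set as the call begins (left out, the last holds). The fingers move at their own pace and stop on an object; "force" is the grip in N (left out, the last holds). Time passes only in rows, so rows that do not move let the fingers close. It gives the time, the measured TCP pose, the force, the opening and the grip force at its end, in the units of the state.
- sensors.sense(): the state, without advancing time (a new reading comes with each control period).
- optics.capture(name): name is "side" or "top" or "wrist"; returns (picture, depth): 400x640x3 uint8, blue, green, red; 400x640 float32, mm along the optical axis (not along the pixel's ray), 0 where there is no reading.
- optics.camera_params(name): a dict with "mtx" (3x3 intrinsics, pixels), "world_from_camera" (4x4, takes a point from camera to world coordinates); the wrist camera has in their place "mount" (4x4, takes a point from camera to tool coordinates, whose origin is the TCP and whose axes are the flange's). Camera axes: x right, y up, looking along -z (the intrinsics and any distortion apply to the point x, -y, -z); pixel columns grow to the right and rows downward; lengths in mm; the calibration is good to about 2 mm. A picture is of the moment at which its call begins: read the wrist's pose just before it. camera_params takes no time and is no camera call.
- ctrl.hand_in(): hands the job in; it is judged then, once.
The state is a dict: "t": time; "joint_positions": joint angles; "joint_velocities": joint speeds; "effort": joint torques, N m; "ee_pos": TCP position; "orientation": TCP orientation; "ft_force": force on the tool from outside, world axes, zero at the start; "ft_torque": the same for the moment, N m; "grip_width": opening from 0.0 (shut) to 1.0 (fully open); "finger_force": force on a finger pad.
Only numpy, scipy, OpenCV 4.12 (cv2) and the standard library are available. Lean on these libraries where they do the work, as an engineer would, in place of code of your own. Each camera call takes 0.05 s, during which the arm holds its last target. There are 200 camera calls.

## Working session

There is one attempt and no reset: what is moved stays moved. The work goes in short steps, Python scripts to look and compute and a tool call to move; the robot and the scene stay as the last step left them, time stands still between calls to the robot, and variables do not carry over. Pictures are saved under pics/ and viewed, at most 10 in all, crops included, and the job is handed in when it is done.

Besides the shell and the picture viewer there is one more tool, called after ">>>" as name(argument=value, ...) on one line, values as JSON. servo_tool: Moves the arm, as the interface text tells. Its arguments: {"type":"object","properties":{"travel":{"type":"array"},"twist":{"type":"array"},"hand":{"type":"number"},"force":{"type":"number"}},"required":["travel","twist"]}

```bash
ls; mkdir -p pics; cat > h.py <<'E'
import numpy as np, cv2
from plant import sensors, optics, ctrl
def snap(n):
    s=sensors.sense(); im,d=optics.capture(n); p=optics.camera_params(n)
    if 'world_from_camera' in p: T=np.array(p['world_from_camera'])
    else:
        W=np.eye(4); W[:3,:3]=np.array(s['orientation']); W[:3,3]=s['ee_pos']; T=W@np.array(p['mount'])
    return im,d,np.array(p['mtx']),T,p
def world(u,v,d,K,T):
    x=(u-K[0,2])/K[0,0]*d; y=(v-K[1,2])/K[1,1]*d
    return (T@np.array([x,-y,-d,1]))[:3]
def proj(P,K,T):
    c=np.linalg.inv(T)@np.append(P,1); return K[0,0]*c[0]/-c[2]+K[0,2], K[1,1]*(-c[1])/-c[2]+K[1,2]
def cloud(d,K,T):
    v,u=np.mgrid[:d.shape[0],:d.shape[1]]; x=(u-K[0,2])/K[0,0]*d; y=(v-K[1,2])/K[1,1]*d
    return np.stack([x,-y,-d,np.ones_like(d)],-1)@T.T[:,:3]
E
python3 - <<'E'
from h import *
for n in ('top','side'):
    im,d,K,T,p=snap(n); cv2.imwrite(f'pics/{n}0.png',im); np.savez(f'{n}0.npz',im=im,d=d,K=K,T=T)
    print(n,[k for k in p],K.round(1).tolist(),T.round(2).tolist(),(d>0).mean())
s=sensors.sense(); print(s['t'],s['orientation'],ctrl.finger_overhang,optics.camera_params('wrist'))
E
```

```text
pics
top ['mtx', 'world_from_camera'] [[450.1, 0.0, 310.4], [0.0, 450.1, 200.2], [0.0, 0.0, 1.0]] [[0.0, 0.99, -0.11, 369.34], [-1.0, 0.0, 0.0, 66.54], [0.0, 0.11, 0.99, 1353.47], [0.0, 0.0, 0.0, 1.0]] 0.99591796875
side ['mtx', 'world_from_camera'] [[473.1, 0.0, 313.0], [0.0, 473.1, 197.1], [0.0, 0.0, 1.0]] [[-0.71, -0.59, 0.39, 931.11], [0.7, -0.59, 0.4, 493.56], [-0.01, 0.56, 0.83, 996.53], [0.0, 0.0, 0.0, 1.0]] 0.99604296875
0.1 [[-9.01403196e-01  4.32980275e-01 -5.99906213e-04]
 [ 4.32980691e-01  9.01402364e-01 -1.22430583e-03]
 [ 1.06566045e-05 -1.36334099e-03 -9.99999071e-01]] 22.0 {'mtx': array([[302.75989444,   0.        , 320.53219949],
       [  0.        , 302.75989444, 200.73723579],
       [  0.        ,   0.        ,   1.        ]]), 'mount': array([[-1.89871890e-04,  9.68167971e-01,  2.50301307e-01,
         6.79738548e+01],
       [ 9.99999742e-01,  1.03153042e-05,  7.18673410e-04,
        -2.75338639e-01],
       [ 6.93214643e-04,  2.50301379e-01, -9.68167723e-01,
        -1.39514112e+02],
       [ 0.00000000e+00,  0.00000000e+00,  0.00000000e+00,
         1.00000000e+00]])}
```

View pics/top0.png

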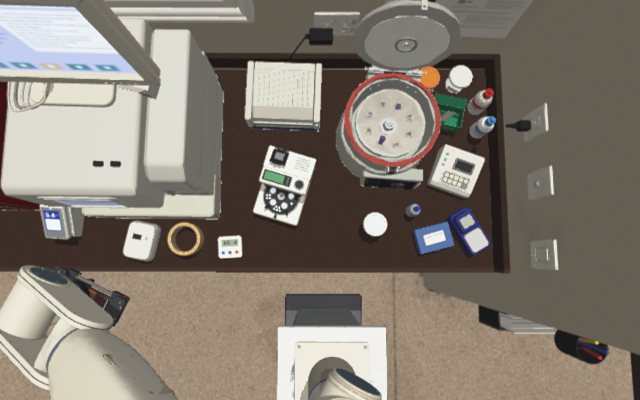

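View pics/side0.png

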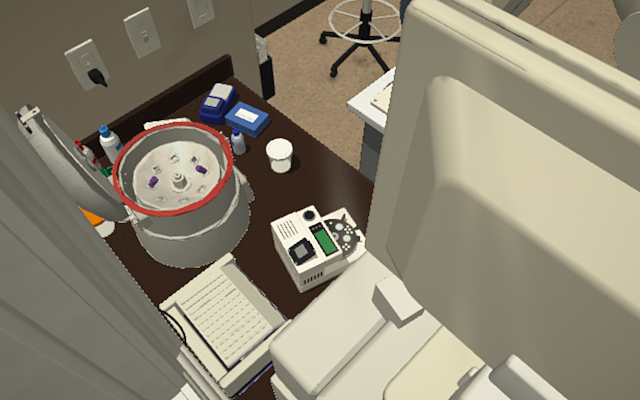

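The photometer is at about (283,187) in the top view with its front down-left; cup (375,225), dropper (413,210) and timer (230,247) stand clear. I'll fit its pose from the depth.

```bash
python3 - <<'E'
from h import *
f=np.load('top0.npz'); im,d,K,T=[f[k] for k in('im','d','K','T')]
C=cloud(d,K,T); w=C[140:232,245:325].reshape(-1,3)
for lo,hi in((108,119),(40,50)):
    q=w[(w[:,2]>lo)&(w[:,2]<hi)]; r=cv2.minAreaRect(q[:,:2].astype(np.float32)); print(lo,len(q),np.median(q[:,2]),r,cv2.boxPoints(r).round().tolist())
c=cv2.resize(im[140:232,245:325],None,fx=7,fy=6.5,interpolation=cv2.INTER_CUBIC)
c=cv2.resize(im[140:232,245:325],None,fx=6.5,fy=6.5,interpolation=cv2.INTER_CUBIC)
cv2.imwrite('pics/topc.png',c)
E
```

```text
108 1472 114.00644992360253 ((595.1062622070312, 127.43653869628906), (136.22552490234375, 105.96932220458984), 73.13707733154297) [[525.0, 78.0], [626.0, 47.0], [666.0, 177.0], [564.0, 208.0]]
40 611 43.874873153148656 ((552.2504272460938, 139.92007446289062), (135.34616088867188, 186.2010498046875), 73.21398162841797) [[444.0, 102.0], [622.0, 48.0], [661.0, 178.0], [483.0, 232.0]]
```

View pics/topc.png

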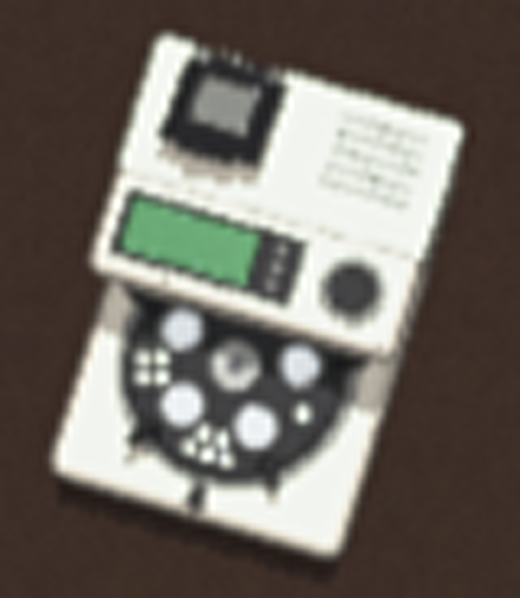

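Five dots stand at the index (crop (205,445), wedge at (197,495)), four at left, one at right. So three dots lies 144° clockwise of the index, and the disc needs two stations counter-clockwise. That means pushing the front-left tab to the right, twice.

```bash
cat >> h.py <<'E'
def ray(u,v,z,K,T):
    a=T[:3,3]; b=world(u,v,1000,K,T); return a+(b-a)*(z-a[2])/(b[2]-a[2])
yaw=np.radians(-16.85); O=np.array([528.,147.7])
def ph(x,y,z): c,s=np.cos(yaw),np.sin(yaw); return np.array([O[0]+c*x-s*y,O[1]+s*x+c*y,z])
def inv(P): c,s=np.cos(yaw),np.sin(yaw); d=np.array(P)[:2]-O; return np.array([c*d[0]+s*d[1],-s*d[0]+c*d[1]])
def go(P,w=None):
    "travel in tool axes to bring TCP to world P; total twist (z) to align tool x with photometer +y"
    s=sensors.sense(); R=np.array(s['orientation']); print('t',s['t'],'tool travel',(R.T@(np.array(P)-s['ee_pos'])).round(1),'ee ph',inv(s['ee_pos']).round(1),s['ee_pos'][2].round(1) if hasattr(s['ee_pos'],'round') else s['ee_pos'][2],'F',np.round(s['ft_force'],2))
E
python3 - <<'E'
from h import *
f=np.load('top0.npz'); d,K,T=[f[k] for k in('d','K','T')]
for n,u,v,z in(('hub',237,365,61),('key',352,288,122),('index',197,490,55),('lid',222,105,130)):
    P=ray(245+u/6.5-.5,140+v/6.5-.5,z,K,T); print(n,P.round(1),inv(P).round(1))
C=cloud(d,K,T)
for x0,x1,y0,y1 in((640,760,40,220),(540,700,-60,30),(400,520,0,320)):
    m=(C[...,0]>x0)&(C[...,0]<x1)&(C[...,1]>y0)&(C[...,1]<y1); print(C[m][:,2].max())
# lid height
P=C[140:232,245:325].reshape(-1,3); q=np.array([inv(p) for p in P]); m=(abs(q[:,1]-31)<18)&(q[:,0]>65)&(q[:,0]<125)&(P[:,2]>118)
A=np.polyfit(q[m,0],P[m,2],1); print('lid slope',A,np.arctan(-A[0]),m.sum())
s=sensors.sense(); R=np.array(s['orientation'])
a=np.degrees(np.arctan2(R[1,0],R[0,0])); print('toolx yaw',a,'want',np.degrees(yaw)+90)
go([340,220,245]); go(ph(88,31,200)); 
E
```

```text
hub [529.4 146.8  61. ] [ 1.6 -0.4]
key [555.   94.4 122. ] [ 41.2 -43.2]
index [474.1 164.5  55. ] [-56.5   0.5]
lid [632.4 149.9 130. ] [99.2 32.4]
127.80699288308415
227.27539620226162
78.43759914806765
lid slope [ -0.34044347 161.53729052] 0.3281359713420669 197
toolx yaw 154.34312847768496 want 73.15
t 0.1 tool travel [-211.2 -279.    -0.6] ee ph [-366.9  322.8] 244.0 F [-0.43 -1.03  0.19]
t 0.1 tool travel [-494.2 -218.6   44.3] ee ph [-366.9  322.8] 244.0 F [-0.43 -1.03  0.19]
```

>>> servo_tool(travel=[[-26, -35, 0], [-26, -35, 0], [-26, -35, 0], [-26, -35, 0], [-26, -35, 0], [-26, -35, 0], [-26, -35, 0], [-26, -35, 0]], twist=[[0, 0, 0], [0, 0, 0], [0, 0, 0], [0, 0, 0], [0, 0, 0], [0, 0, 0], [0, 0, 0], [0, 0, 0]], hand=0)

```text
t: 0.9
ee_pos: [336.6, 219.2, 244.6]
orientation: [[-0.902, 0.432, 0.0], [0.432, 0.902, -0.0], [-0.0, -0.0, -1.0]]
ft_force: [0.8, 0.5, 1.1]
grip_width: 0.311
finger_force: 0.0
```

>>> servo_tool(travel=[[0, 0, 0], [0, 0, 0], [0, 0, 0], [0, 0, 0], [0, 0, 0], [0, 0, 0], [0, 0, 0], [0, 0, 0]], twist=[[0, 0, 0.142], [0, 0, 0.142], [0, 0, 0.142], [0, 0, 0.142], [0, 0, 0.142], [0, 0, 0.142], [0, 0, 0.142], [0, 0, 0.142]])

```text
t: 1.7
ee_pos: [336.6, 220.8, 244.5]
orientation: [[0.019, 1.0, -0.0], [1.0, -0.019, -0.0], [-0.0, -0.0, -1.0]]
ft_force: [0.8, -0.6, 0.1]
grip_width: 0.005
finger_force: 0.0
```

>>> servo_tool(travel=[[0, 0, 0], [0, 0, 0], [0, 0, 0]], twist=[[0, 0, 0.142], [0, 0, 0.139], [0, 0, 0]])

```text
t: 2.0
ee_pos: [336.7, 220.8, 244.5]
orientation: [[0.291, 0.957, -0.0], [0.957, -0.291, -0.0], [-0.0, -0.0, -1.0]]
ft_force: [-0.3, -1.0, -0.8]
grip_width: 0.005
finger_force: 0.0
```

```bash
python3 - <<'E'
from h import *
s=sensors.sense(); R=np.array(s['orientation']); print(np.degrees(np.arctan2(R[1,0],R[0,0])),R.round(3).tolist(),s['grip_width'],s['joint_positions'])
go(ph(87,31,170)); go(ph(-48,56,140))
E
```

```text
73.08647622592972 [[0.291, 0.957, -0.0], [0.957, -0.291, -0.0], [-0.0, -0.0, -1.0]] 0.005287795233952579 [ 3.15663998e+01  5.03109890e+00  1.19896869e+02 -1.26693032e-03
  5.50959754e+01  4.84806511e+01]
t 2.0 tool travel [ 16.8 291.3  74.4] ee ph [-204.3   14.5] 244.5 F [-0.32 -0.96 -0.78]
t 2.0 tool travel [ 41.7 156.3 104.5] ee ph [-204.3   14.5] 244.5 F [-0.32 -0.96 -0.78]
```

>>> servo_tool(travel=[[2, 36, 0], [2, 36, 0], [2, 36, 0], [2, 36, 0], [2, 36, 10], [2, 36, 10], [2, 36, 20], [3, 39, 24]], twist=[[0, 0, 0], [0, 0, 0], [0, 0, 0], [0, 0, 0], [0, 0, 0], [0, 0, 0], [0, 0, 0], [0, 0, 0]])

```text
t: 2.8
ee_pos: [621.9, 152.5, 180.4]
orientation: [[0.286, 0.958, 0.001], [0.958, -0.286, 0.0], [0.001, 0.001, -1.0]]
ft_force: [1.2, 0.8, -0.2]
grip_width: 0.005
finger_force: 0.0
```

>>> servo_tool(travel=[[0, 0, 10], [0, 0, 0]], twist=[[0, 0, 0], [0, 0, 0]])

```text
t: 3.0
ee_pos: [618.9, 152.2, 168.0]
orientation: [[0.288, 0.958, -0.005], [0.958, -0.288, -0.001], [-0.002, -0.004, -1.0]]
ft_force: [-0.3, -0.1, -1.1]
grip_width: 0.007
finger_force: 0.0
```

```bash
python3 - <<'E'
from h import *
go(ph(87,31,143.5))
im,d,K,T,p=snap('wrist'); cv2.imwrite('pics/w1.png',im); np.savez('w1.npz',im=im,d=d,K=K,T=T)
for P in (ph(40,-44,122),ph(0,0,61),ph(-50.5,0,57)): print(proj(P,K,T))
E
```

```text
t 3.0 tool travel [ 0.4  1.4 24.5] ee ph [85.7 30.7] 168.0 F [-0.28 -0.13 -1.12]
(np.float64(256.5227453923125), np.float64(328.6194192813164))
(np.float64(222.57447534363814), np.float64(238.58171157751076))
(np.float64(166.9187276700401), np.float64(236.72248945005856))
```

View pics/w1.png

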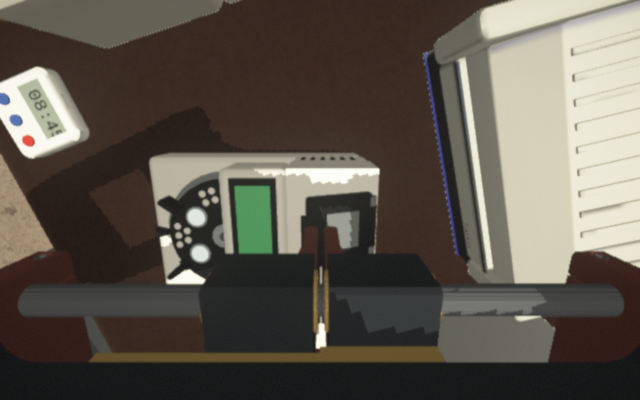

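The wrist view shows the tips over the lid at about (320,240), and the hub near (221,237) where the fitted pose predicts it. I'll press the lid now.

>>> servo_tool(travel=[[0, 1, 5], [0, 0, 5], [0, 0, 5], [0, 0, 4], [0, 0, 3], [0, 0, 1], [0, 0, 0]], twist=[[0, 0, 0], [0, 0, 0], [0, 0, 0], [0, 0, 0], [0, 0, 0], [0, 0, 0], [0, 0, 0]])

```text
t: 3.75
ee_pos: [621.2, 152.6, 147.5]
orientation: [[0.29, 0.957, -0.0], [0.957, -0.29, -0.0], [-0.0, -0.0, -1.0]]
ft_force: [0.3, -0.6, -0.4]
grip_width: 0.007
finger_force: 0.0
```

>>> servo_tool(travel=[[0, 0, 1], [0, 0, 0.5], [0, 0, 0]], twist=[[0, 0, 0], [0, 0, 0], [0, 0, 0]])

```text
t: 4.05
ee_pos: [621.3, 152.6, 146.2]
orientation: [[0.29, 0.957, 0.0], [0.957, -0.29, 0.0], [0.0, 0.0, -1.0]]
ft_force: [-0.5, 0.2, -0.4]
grip_width: 0.008
finger_force: 0.0
```

>>> servo_tool(travel=[[0, 0, 1], [0, 0, 1], [0, 0, 0.5], [0, 0, 0]], twist=[[0, 0, 0], [0, 0, 0], [0, 0, 0], [0, 0, 0]])

```text
t: 4.45
ee_pos: [621.2, 152.6, 143.8]
orientation: [[0.29, 0.957, -0.0], [0.957, -0.29, 0.0], [0.0, -0.0, -1.0]]
ft_force: [-0.6, -0.3, 2.4]
grip_width: 0.001
finger_force: 1.4
```

>>> servo_tool(travel=[[0, 0, 0.5], [0, 0, 0.5], [0, 0, 0]], twist=[[0, 0, 0], [0, 0, 0], [0, 0, 0]])

```text
t: 4.75
ee_pos: [621.3, 152.6, 143.7]
orientation: [[0.29, 0.957, 0.0], [0.957, -0.29, 0.0], [0.0, 0.0, -1.0]]
ft_force: [-3.2, -0.5, 9.2]
grip_width: 0.003
finger_force: 4.6
```

The lid is seated: 9 N with the tip at 121.7 mm. I'll lift off and go to the front-left of the turret.

>>> servo_tool(travel=[[0, 0, -10], [0, 0, -30], [4, -30, 0], [4, -30, 0], [4, -30, 0], [4, -30, 0], [4, -15, 0], [4, 0, 0]], twist=[[0, 0, 0], [0, 0, 0], [0, 0, 0], [0, 0, 0], [0, 0, 0], [0, 0, 0], [0, 0, 0], [0, 0, 0]])

```text
t: 5.55
ee_pos: [497.9, 215.3, 182.9]
orientation: [[0.288, 0.958, -0.0], [0.958, -0.288, -0.0], [-0.0, -0.0, -1.0]]
ft_force: [0.8, -0.2, 0.2]
grip_width: 0.005
finger_force: 0.0
```

```bash
python3 - <<'E'
from h import *
im,d,K,T,p=snap('side'); c=cv2.resize(im[190:300,260:370],None,fx=5,fy=5,interpolation=cv2.INTER_CUBIC); cv2.imwrite('pics/s1.png',c)
C=cloud(d,K,T)[190:300,260:370].reshape(-1,3); q=np.array([inv(p) for p in C])
m=(abs(q[:,1]-31)<16)&(q[:,0]>78)&(q[:,0]<112)&(C[:,2]>116)&(C[:,2]<150); A=np.polyfit(q[m,0],C[m,2],1); print('lid',A,m.sum(),C[m,2].mean())
go(ph(-48,56,84))
E
```

```text
lid [6.47072815e-03 1.19832578e+02] 222 120.44860739590119
t 5.6 tool travel [-1.  -1.4 99.2] ee ph [-46.8  56.9] 183.2 F [ 0.06 -0.41  0.11]
```

View pics/s1.png

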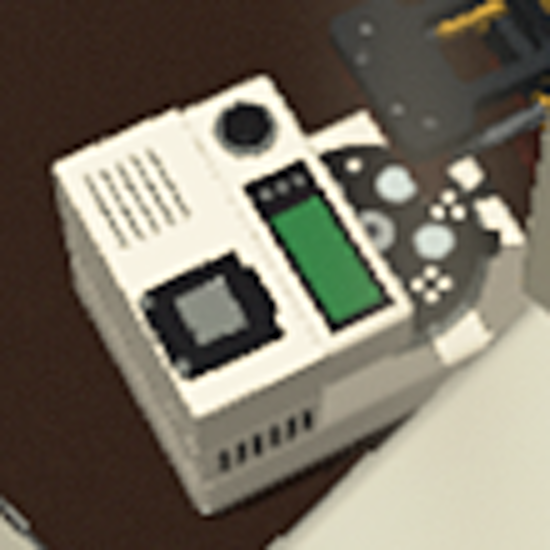

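The lid lies flat (slope about 0), and four dots sit left of the five. I'll descend beside the front-left tab.

>>> servo_tool(travel=[[0, -1, 30], [0, 0, 30], [0, 0, 25], [0, 0, 12], [0, 0, 0]], twist=[[0, 0, 0], [0, 0, 0], [0, 0, 0], [0, 0, 0], [0, 0, 0]])

```text
t: 6.1
ee_pos: [498.2, 214.4, 84.2]
orientation: [[0.29, 0.957, -0.002], [0.957, -0.29, -0.001], [-0.002, -0.002, -1.0]]
ft_force: [-0.1, 0.1, -0.1]
grip_width: 0.005
finger_force: 0.0
```

>>> servo_tool(travel=[[-8, 0, 0], [-5, 0, 0], [-5, 0, 0], [-5, 0, 0], [-5, 0, 0], [0, 0, 0]], twist=[[0, 0, 0], [0, 0, 0], [0, 0, 0], [0, 0, 0], [0, 0, 0], [0, 0, 0]])

```text
t: 6.7
ee_pos: [484.5, 188.5, 86.3]
orientation: [[0.292, 0.956, -0.01], [0.956, -0.292, 0.001], [-0.002, -0.01, -1.0]]
ft_force: [-19.5, 13.6, 10.8]
grip_width: 0.009
finger_force: 14.3
```

```bash
python3 - <<'E'
from h import *
go(ph(-48,12,85))
E
```

```text
t 6.7 tool travel [-14.4   5.5   1.3] ee ph [-53.5  26.4] 86.3 F [-19.52  13.61  10.78]
```

The force is unexpected, mostly radial and upward, so I'll look before going on.

```bash
python3 - <<'E'
from h import *
im,d,K,T,p=snap('wrist'); a=im[60:300,60:440]; a=cv2.resize(a,None,fx=2,fy=2)
im,d,K,T,p=snap('side'); b=cv2.resize(im[190:290,290:390],None,fx=5,fy=5,interpolation=cv2.INTER_CUBIC)
cv2.imwrite('pics/w2.png',a); cv2.imwrite('pics/s2.png',b)
s=sensors.sense(); print(s['ft_force'],s['ft_torque'])
E
```

```text
[-18.67181129  13.30533459  11.36943987] [ 2.21585777  3.49261625 -0.18409646]
```

View pics/w2.png

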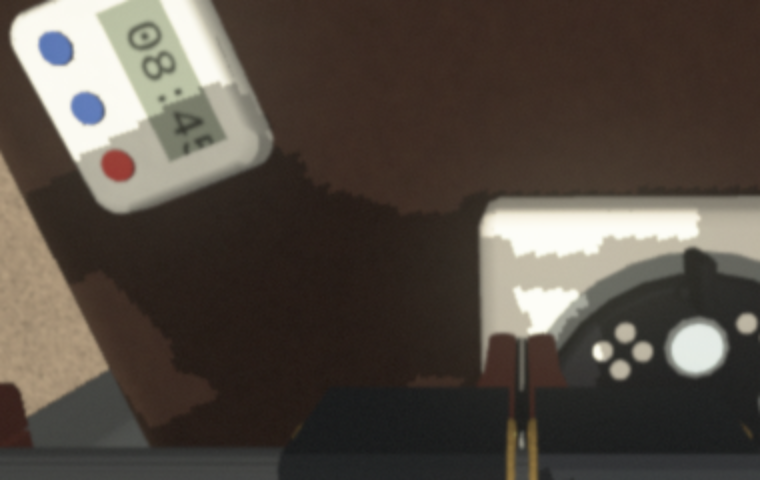

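View pics/s2.png

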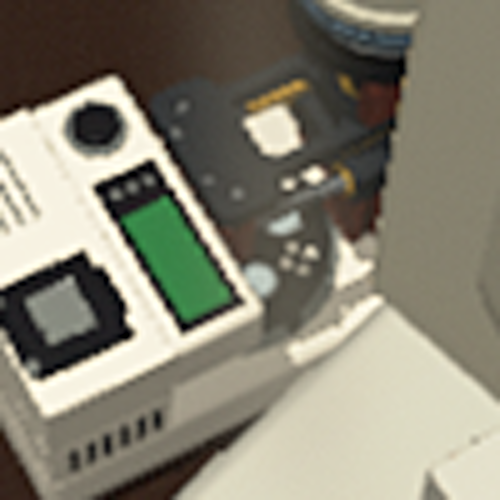

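```bash
python3 - <<'E'
from h import *
im,d,K,T,p=snap('wrist'); M=np.array(p['mount'])
C=cloud(d,K,M)   # tool frame
m=(d>0)&(C[...,2]<30)
for z0 in range(-70,30,10):
    q=C[m&(C[...,2]>=z0)&(C[...,2]<z0+10)]
    if len(q): print(z0,len(q),'x',np.percentile(q[:,0],[1,99]).round(),'y',np.percentile(q[:,1],[1,99]).round())
im,d,K,T,p=snap('side'); C=cloud(d,K,T); s=sensors.sense(); R=np.array(s['orientation']); Q=(C-s['ee_pos'])@R
m=(d>0)&(abs(Q[...,0])<60)&(abs(Q[...,1])<120)&(Q[...,2]<-20)&(Q[...,2]>-120)
for z0 in range(-120,-20,10):
    q=Q[m&(Q[...,2]>=z0)&(Q[...,2]<z0+10)]
    if len(q): print('s',z0,len(q),'x',q[:,0].min().round(),q[:,0].max().round(),'y',q[:,1].min().round(),q[:,1].max().round())
E
```

```text
-70 8303 x [-2. 33.] y [-79.  79.]
-60 816 x [-5. 32.] y [-75.  75.]
-50 1 x [-10. -10.] y [-2. -2.]
-40 5360 x [-31.  38.] y [  1. 121.]
-30 11029 x [-34.  43.] y [ 70. 124.]
-20 2771 x [-46.  44.] y [ -7. 131.]
-10 2582 x [-54.  44.] y [ -8. 141.]
0 981 x [-59.  44.] y [ -9. 152.]
10 968 x [ 9. 44.] y [ -8. 163.]
20 6195 x [-61.  44.] y [ 13. 155.]
s -120 25 x 14.0 24.0 y 5.0 19.0
s -110 274 x -32.0 33.0 y 5.0 91.0
s -100 492 x -33.0 33.0 y 4.0 91.0
s -90 136 x -32.0 34.0 y 4.0 89.0
s -80 159 x -25.0 34.0 y -0.0 87.0
s -70 52 x -25.0 34.0 y 13.0 83.0
s -60 13 x -19.0 32.0 y 27.0 82.0
s -40 261 x -60.0 40.0 y 75.0 120.0
s -30 699 x -60.0 44.0 y 72.0 120.0
```

```bash
python3 - <<'E'
from h import *
im,d,K,T,p=snap('wrist')
for n,u,v,z in(('4dots',371,235.5,58),('tab',410,189,73),('win',408,234,57),('rimcorner',300,160,45),('fingertip',321,228,64)):
    P=ray(u,v,z,K,T); q=inv(P); print(n,q.round(1),np.hypot(*q).round(1),'deg from front toward +y',np.degrees(np.arctan2(q[1],-q[0])).round(1), 'depth pt',inv(world(u,v,d[int(v),int(u)],K,T)).round(1),world(u,v,d[int(v),int(u)],K,T)[2].round(1))
s=sensors.sense(); print(s['t'],s['ft_force'])
E
```

```text
4dots [-24.   29.7] 38.1 deg from front toward +y 51.1 depth pt [-23.8  29.2] 56.7
tab [-7.5 61. ] 61.4 deg from front toward +y 83.0 depth pt [-6.2 60. ] 68.7
win [-2.  30.2] 30.3 deg from front toward +y 86.2 depth pt [-2.3 30.7] 58.1
rimcorner [-66.   72.5] 98.0 deg from front toward +y 47.7 depth pt [-69.4  67. ] -0.5
fingertip [-53.4  36.5] 64.6 deg from front toward +y 34.3 depth pt [-53.5  29.3] 44.1
6.95 [-19.59300617  13.75505856  11.34680962]
```

>>> servo_tool(travel=[[0, -3, -1], [0, -3, -1], [0, 0, 0]], twist=[[0, 0, 0], [0, 0, 0], [0, 0, 0]])

```text
t: 7.25
ee_pos: [484.3, 189.9, 88.8]
orientation: [[0.29, 0.957, 0.001], [0.957, -0.29, 0.001], [0.001, 0.001, -1.0]]
ft_force: [-3.2, 2.8, 0.1]
grip_width: 0.007
finger_force: 1.8
```

```bash
python3 - <<'E'
from h import *
go(ph(-53,10,86))
im,d,K,T,p=snap('wrist'); 
for dx in range(-30,31,6):
    P=ray(371,235.5,58,K,T)
c=im[200:270,300:440]; g=c.min(2); n,l,st,ce=cv2.connectedComponentsWithStats((g>110).astype(np.uint8))
for i in range(1,n):
    if st[i,4]>5: P=ray(300+ce[i,0],200+ce[i,1],58,K,T); q=inv(P); print(st[i,4],q.round(1),np.hypot(*q).round(1),np.degrees(np.arctan2(q[1],-q[0])).round(1))
E
```

```text
t 7.25 tool travel [-17.8   1.1   2.8] ee ph [-54.1  27.8] 88.8 F [-3.2   2.81  0.1 ]
1394 [-51.2  44. ] 67.6 40.7
75 [12. 38.] 39.9 107.5
666 [-2.1 30.9] 31.0 86.2
76 [-23.2  35.7] 42.5 57.0
73 [-29.6  30.1] 42.2 45.4
67 [-17.9  29.6] 34.6 58.8
69 [-24.4  24.1] 34.3 44.7
7 [18.6 12.5] 22.4 146.1
```

>>> servo_tool(travel=[[-3, 0, 1], [-3, 0, 0], [0, 0, 0]], twist=[[0, 0, 0], [0, 0, 0], [0, 0, 0]])

```text
t: 7.6
ee_pos: [483.1, 183.8, 87.2]
orientation: [[0.29, 0.957, 0.001], [0.957, -0.29, 0.0], [0.001, 0.001, -1.0]]
ft_force: [-0.4, 0.6, 0.4]
grip_width: 0.008
finger_force: 0.1
```

```bash
cat >> h.py <<'E'
def dots():
    im,d,K,T,p=snap('wrist'); g=im.min(2); n,l,st,ce=cv2.connectedComponentsWithStats((g>110).astype(np.uint8))
    for i in range(1,n):
        if 25<st[i,4]<1000:
            P=ray(*ce[i],58,K,T); q=inv(P)
            if 28<np.hypot(*q)<45: print(st[i,4],q.round(1),'r',np.hypot(*q).round(1),'deg',np.degrees(np.arctan2(q[1],-q[0])).round(1))
E
python3 - <<'E'
from h import *
go(ph(-53,10,86)); dots()
E
```

```text
t 7.6 tool travel [-11.5   0.5   1.2] ee ph [-53.5  21.5] 87.2 F [-0.38  0.6   0.37]
68 [ 7.2 39.3] r 40.0 deg 100.4
633 [-5.5 30.2] r 30.7 deg 79.7
70 [15.1 35.7] r 38.8 deg 113.0
66 [-27.3  32.5] r 42.5 deg 50.0
69 [23.  32.5] r 39.8 deg 125.4
68 [-21.3  27.1] r 34.5 deg 51.7
79 [-33.2  26. ] r 42.2 deg 38.0
493 [24.5 16.5] r 29.5 deg 146.1
67 [-27.   20.8] r 34.1 deg 37.6
```

The disc has turned about 28° and the force is low. I'll go on over the crest.

>>> servo_tool(travel=[[-3, 0, 0], [-3, 0, 0], [-2, 0, 0], [-1, 0, 0], [0, 0, 0], [0, 0, 0]], twist=[[0, 0, 0], [0, 0, 0], [0, 0, 0], [0, 0, 0], [0, 0, 0], [0, 0, 0]])

```text
t: 8.25
ee_pos: [479.8, 175.5, 86.6]
orientation: [[0.29, 0.957, -0.0], [0.957, -0.29, -0.0], [-0.0, -0.0, -1.0]]
ft_force: [-0.1, -0.0, -0.2]
grip_width: 0.011
finger_force: 0.0
```

```bash
python3 - <<'E'
from h import *
go(ph(-53,10,86)); dots()
E
```

```text
t 8.25 tool travel [-2.6  1.2  0.6] ee ph [-54.2  12.6] 86.6 F [-0.06 -0.03 -0.21]
68 [-2.  39.8] r 39.9 deg 87.1
69 [ 6.5 38.3] r 38.9 deg 99.7
65 [14.9 37. ] r 39.9 deg 111.9
600 [-12.3  27.7] r 30.4 deg 66.0
584 [21.3 22.1] r 30.7 deg 134.0
84 [-33.9  24.7] r 42.0 deg 36.1
64 [-26.8  21.1] r 34.0 deg 38.2
88 [-37.7  17.1] r 41.4 deg 24.4
61 [-30.9  13.6] r 33.7 deg 23.7
```

>>> servo_tool(travel=[[-2, 0, 0], [-2, 0, 0], [-2, 0, 0], [0, 0, 0], [0, 0, 0]], twist=[[0, 0, 0], [0, 0, 0], [0, 0, 0], [0, 0, 0], [0, 0, 0]])

```text
t: 8.8
ee_pos: [478.1, 169.7, 86.7]
orientation: [[0.29, 0.957, 0.0], [0.957, -0.29, 0.0], [0.0, -0.0, -1.0]]
ft_force: [0.3, 0.3, -0.4]
grip_width: 0.005
finger_force: 0.0
```

```bash
python3 - <<'E'
from h import *
go(ph(-53,10,86)); dots()
E
```

```text
t 8.8 tool travel [3.4 1.1 0.7] ee ph [-54.1   6.6] 86.7 F [ 0.32  0.25 -0.39]
80 [-3.  39.9] r 40.1 deg 85.8
69 [-11.2  37. ] r 38.7 deg 73.2
649 [ 9.  29.4] r 30.7 deg 107.1
72 [-19.3  34.3] r 39.4 deg 60.7
63 [27.5 27.2] r 38.7 deg 135.3
591 [-22.8  18.7] r 29.5 deg 39.3
85 [-40.4   6.1] r 40.8 deg 8.6
71 [-32.8   6.2] r 33.4 deg 10.8
```

The station clicked on, with three dots now at 73°. I'll lift over the next tab and repeat.

>>> servo_tool(travel=[[0, 0, -15], [0, 0, -10], [24, 0, 0], [22, 0, 0], [0, 0, 0], [0, 0, 15], [0, 0, 10], [0, 0, 0]], twist=[[0, 0, 0], [0, 0, 0], [0, 0, 0], [0, 0, 0], [0, 0, 0], [0, 0, 0], [0, 0, 0], [0, 0, 0]])

```text
t: 9.65
ee_pos: [490.1, 212.9, 85.4]
orientation: [[0.29, 0.957, -0.003], [0.957, -0.29, -0.001], [-0.002, -0.002, -1.0]]
ft_force: [-0.7, 0.5, 0.4]
grip_width: 0.007
finger_force: 0.0
```

```bash
python3 - <<'E'
from h import *
go(ph(-53,10,86)); dots()
E
```

```text
t 9.65 tool travel [-41.4   2.2  -0.6] ee ph [-55.2  51.4] 85.4 F [-0.66  0.55  0.39]
236 [13.3 32.9] r 35.5 deg 112.0
45 [30.2 19.4] r 35.9 deg 147.3
```

>>> servo_tool(travel=[[-5, 1, 0], [-5, 0, 0], [-4, 0, 0], [-4, 0, 0], [-4, 0, 0], [-4, 0, 0], [0, 0, 0]], twist=[[0, 0, 0], [0, 0, 0], [0, 0, 0], [0, 0, 0], [0, 0, 0], [0, 0, 0], [0, 0, 0]])

```text
t: 10.4
ee_pos: [483.4, 188.1, 86.9]
orientation: [[0.291, 0.957, -0.003], [0.957, -0.291, -0.0], [-0.001, -0.002, -1.0]]
ft_force: [-5.7, 4.1, 4.4]
grip_width: 0.006
finger_force: 4.3
```

```bash
python3 - <<'E'
from h import *
go(ph(-53,10,86)); dots()
E
```

```text
t 10.4 tool travel [-15.7   1.4   0.9] ee ph [-54.4  25.7] 86.9 F [-5.7   4.05  4.4 ]
666 [-3.  30.8] r 30.9 deg 84.4
74 [14.4 36.4] r 39.1 deg 111.6
71 [-18.6  35. ] r 39.6 deg 62.0
73 [21.9 32.3] r 39.0 deg 124.2
69 [-24.8  28.9] r 38.1 deg 49.4
73 [-31.2  23. ] r 38.8 deg 36.4
484 [25.1 14.3] r 28.9 deg 150.3
```

Three dots are at 49°, so the disc has turned 23° with low force. Continuing.

>>> servo_tool(travel=[[-3, 0, 0], [-3, 0, 0], [-3, 0, 0], [-2, 0, 0], [-2, 0, 0], [-2, 0, 0], [0, 0, 0], [0, 0, 0]], twist=[[0, 0, 0], [0, 0, 0], [0, 0, 0], [0, 0, 0], [0, 0, 0], [0, 0, 0], [0, 0, 0], [0, 0, 0]])

```text
t: 11.25
ee_pos: [480.6, 174.2, 86.7]
orientation: [[0.29, 0.957, 0.0], [0.957, -0.29, -0.0], [-0.0, 0.0, -1.0]]
ft_force: [0.3, 0.5, -0.1]
grip_width: 0.006
finger_force: 0.0
```

```bash
python3 - <<'E'
from h import *
go(ph(-53,10,86)); dots()
E
```

```text
t 11.25 tool travel [-1.6  0.   0.7] ee ph [-53.   11.6] 86.7 F [ 0.29  0.51 -0.11]
68 [-7.1 38.4] r 39.1 deg 79.5
68 [-15.2  35.6] r 38.7 deg 66.9
607 [ 9.4 29.4] r 30.9 deg 107.6
592 [-23.1  18.7] r 29.7 deg 39.0
32 [29.  23.8] r 37.5 deg 140.6
85 [-36.4  10.3] r 37.8 deg 15.9
33 [ 28.7 -13.7] r 31.8 deg -154.5
```

Clicked: the two dots are at 73°, so the three dots are at the index. I'll lift and move above the read key.

>>> servo_tool(travel=[[0, 0, -20], [0, 0, -30], [0, 0, -35], [-8, 0, 0], [-16, 30, 0], [-16, 30, 0], [-16, 33, 0], [0, 0, 0]], twist=[[0, 0, 0], [0, 0, 0], [0, 0, 0], [0, 0, 0], [0, 0, 0], [0, 0, 0], [0, 0, 0], [0, 0, 0]])

```text
t: 12.1
ee_pos: [556.0, 91.3, 171.3]
orientation: [[0.292, 0.956, 0.002], [0.956, -0.292, -0.0], [0.0, 0.002, -1.0]]
ft_force: [-0.0, -0.3, 0.0]
grip_width: 0.004
finger_force: 0.0
```

```bash
python3 - <<'E'
from h import *
go(ph(40,-43.5,147)); 
im,d,K,T,p=snap('wrist'); P=proj(ph(-25,0,58),K,T); u,v=map(int,P); print(P)
a=cv2.resize(im[max(0,v-70):v+70,max(0,u-100):u+140],None,fx=3,fy=3,interpolation=cv2.INTER_CUBIC); cv2.imwrite('pics/w3.png',a)
im,d,K,T,p=snap('side');C=cloud(d,K,T)[190:300,260:370].reshape(-1,3); q=np.array([inv(p) for p in C])
m=(abs(q[:,1]-31)<16)&(q[:,0]>78)&(q[:,0]<112)&(C[:,2]>116)&(C[:,2]<150); A=np.polyfit(q[m,0],C[m,2],1); print('lid',A,m.sum(),C[m,2].mean())
E
```

```text
t 12.1 tool travel [ 2.3 -3.2 24.3] ee ph [ 43.1 -45.8] 171.3 F [-0.03 -0.3   0.04]
(np.float64(237.63076536560777), np.float64(149.97488968701427))
lid [2.55414340e-02 1.18226082e+02] 220 120.65098150348541
```

View pics/w3.png

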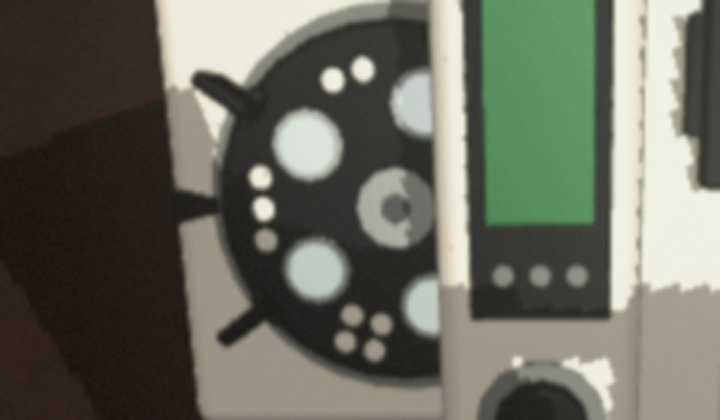

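Three dots stand at the index wedge (263,208), and the lid is flat. Now the key.

>>> servo_tool(travel=[[2, -3, 8], [0, 0, 8], [0, 0, 6], [0, 0, 2], [0, 0, 1], [0, 0, 1], [0, 0, 1], [0, 0, 0]], twist=[[0, 0, 0], [0, 0, 0], [0, 0, 0], [0, 0, 0], [0, 0, 0], [0, 0, 0], [0, 0, 0], [0, 0, 0]])

```text
t: 13.0
ee_pos: [551.1, 96.5, 144.8]
orientation: [[0.29, 0.957, 0.0], [0.957, -0.29, 0.0], [0.0, 0.0, -1.0]]
ft_force: [-0.1, -0.6, -0.3]
grip_width: 0.012
finger_force: 0.0
```

>>> servo_tool(travel=[[0, 0, 1], [0, 0, 1], [0, 0, 1], [0, 0, 0]], twist=[[0, 0, 0], [0, 0, 0], [0, 0, 0], [0, 0, 0]])

```text
t: 13.4
ee_pos: [551.2, 96.5, 141.8]
orientation: [[0.29, 0.957, 0.0], [0.957, -0.29, 0.0], [0.0, 0.0, -1.0]]
ft_force: [0.1, 0.9, 2.1]
grip_width: 0.005
finger_force: 1.3
```

>>> servo_tool(travel=[[0, 0, 1], [0, 0, 0.7], [0, 0, 0.5], [0, 0, 0]], twist=[[0, 0, 0], [0, 0, 0], [0, 0, 0], [0, 0, 0]])

```text
t: 13.8
ee_pos: [551.2, 96.6, 140.2]
orientation: [[0.29, 0.957, 0.001], [0.957, -0.29, 0.0], [0.0, 0.0, -1.0]]
ft_force: [-2.1, -0.9, 9.6]
grip_width: 0.008
finger_force: 4.5
```

>>> servo_tool(travel=[[0, 0, 0.7], [0, 0, 0.7], [0, 0, 0]], twist=[[0, 0, 0], [0, 0, 0], [0, 0, 0]])

```text
t: 14.1
ee_pos: [551.3, 96.6, 139.8]
orientation: [[0.29, 0.957, 0.001], [0.957, -0.29, 0.0], [0.0, 0.001, -1.0]]
ft_force: [-5.5, -1.3, 19.5]
grip_width: 0.011
finger_force: 9.6
```

The key bottomed at tip height 118 mm with 19 N. I'll lift off and check.

>>> servo_tool(travel=[[0, 0, -10], [0, 0, -25], [0, -10, -30], [0, -40, -20], [0, -40, 0], [0, -40, 0], [0, 0, 0], [0, 0, 0]], twist=[[0, 0, 0], [0, 0, 0], [0, 0, 0], [0, 0, 0], [0, 0, 0], [0, 0, 0], [0, 0, 0], [0, 0, 0]])

```text
t: 14.9
ee_pos: [426.3, 134.5, 223.3]
orientation: [[0.289, 0.957, 0.001], [0.957, -0.289, 0.0], [0.0, 0.001, -1.0]]
ft_force: [0.2, -0.1, 0.1]
grip_width: 0.007
finger_force: 0.0
```

```bash
python3 - <<'E'
from h import *
go(ph(-50,0,200)); dots()
im,d,K,T,p=snap('side');C=cloud(d,K,T).reshape(-1,3); q=np.c_[(C[:,:2]-O)@np.array([[np.cos(yaw),-np.sin(yaw)],[np.sin(yaw),np.cos(yaw)]])]
m=(abs(q[:,1]-31)<16)&(q[:,0]>78)&(q[:,0]<112)&(C[:,2]>116)&(C[:,2]<150); print('lid',np.polyfit(q[m,0],C[m,2],1),C[m,2].mean())
m=np.hypot(q[:,0]-40,q[:,1]+44)<8; print('key z',np.median(C[m,2]))
E
```

```text
t 14.9 tool travel [42.1 43.5 23.4] ee ph [-93.5 -42.1] 223.3 F [ 0.23 -0.07  0.07]
42 [-6.9 38.1] r 38.7 deg 79.7
44 [-15.   35.3] r 38.4 deg 66.9
258 [ 9.  29.1] r 30.5 deg 107.1
308 [-22.9  18.6] r 29.5 deg 39.0
41 [-36.4   9.8] r 37.6 deg 15.0
40 [-36.3   1.4] r 36.3 deg 2.2
39 [-36.1  -7.1] r 36.7 deg -11.1
38 [-13.5 -28.5] r 31.5 deg -64.7
73 [ -6.5 -35.1] r 35.7 deg -79.5
36 [-15.9 -36. ] r 39.4 deg -66.2
lid [1.55967035e-02 1.19191474e+02] 120.6745041731108
key z 120.85553405807775
```

The three dots sit at 2° from the index, the lid is flat and the key is up, so I'm handing in.

```bash
python3 -c "
from plant import ctrl
print(ctrl.hand_in())"
```

```text
the job is handed in; nothing more can be done
None
```

The job is handed in at about 15 s of the 48: three-dot station clicked in at the index (2° off), lid flat shut, then the read key pressed fully down and back up; the cuvette, cup, bottle and timer were never approached, and the hand-in gave no verdict.

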